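# Set the laser level on its base and switch it on

## Robot

A 6-joint arm with a two-finger parallel gripper is mounted at the origin on the work surface. World frame = base frame: x ahead of the robot, y to its left, z up, the work surface at z = 0. Lengths are in m, angles in degrees, forces in N, time in s.
With the tool pointing down it reaches from about 0.4 to 0.825 m from the base axis. Payload 7 kg.
Tool frame: the origin (TCP) lies between the finger pads; the fingertips stand 19 mm ahead of it and the grasp point (between the pads) is the TCP; z points along the fingers, y is the line along which they close (so a half turn about z gives the same grasp; the last joint's range is limited). The gripper opens to 88 mm and grips with 3 to 60 N. Pads are 19 mm wide; open, the fingers measure 130 mm over their backs; the gripper's body (78 mm by 193 mm) begins 47 mm behind the grasp point.
Start: joints at [82.397, 20.546, 0.682, 0, -70.136, -16.507], TCP at [0.276, 0.616, 0.218] pointing down, gripper open.
Joint ranges: [-176.03, 176.03], [-82.01, 121.73], [-58.28, 71.71], [-173.87, 95.51], [-174.79, -0.11], [-173.66, 173.66]. Speed limits (degrees/s): [136.94, 136.94, 172.46, 180, 180, 180].

## Interface

Orientations are given as [roll, pitch, yaw] about the fixed x, y, z axes, in that order (R = Rz(yaw) Ry(pitch) Rx(roll)).
In Python, from plant import get_obs, snapshot, close_job, spot_in, spot_point gives the robot as it stands.
- The arm moves only by the tool play_rows, never from a script. Its argument "plan" is a list of rows, each a list of 6 numbers: the shift along the tool's x, y, z in cm, then the turn, a rotation vector about the tool's x, y, z in degrees. A call has 1 to 20 rows; each row shifts and turns the commanded pose from where the row before left it, along the tool's axes as they then stand; what a row does not reach is not made up. A row lasts 1/12 s, in which the tool goes at most 41.7 mm and 7.16 degrees, less where a joint would pass 70% of its speed; a pose out of reach is approached as far as the arm can. A call is refused whole if a number of a shift passes 4.17 or a number of a turn 7.16, either way. A call with a gripper value outside its range is refused whole. "grip" is the finger opening in cm, from 0 to 8.76, set as the call begins (left out, the last holds). The fingers move at their own pace and stop on an object; the grip force is fixed at half the most. Time passes only in rows, so rows that do not move let the fingers close. It gives the time, the measured TCP pose, the force, the opening and the grip force at its end, in the units of the state.
- get_obs(): the state, without advancing time (a new reading comes with each control period).
- snapshot(name): name is "scene" or "top"; returns a dict with "frame" (480x640x3 uint8, red, green, blue), "fx", "fy", "cx", "cy" (pixels), "position" and "attitude" of the camera in the world. Camera axes: x right, y down, z forward; pixel columns grow to the right and rows downward; lengths in m; the calibration is good to about 2 mm. A picture is of the moment at which its call begins. There is no depth.
- close_job(): hands the job in; it is judged then, once.
Trained networks look in the newest picture that a camera, given by its name, has taken for a name from the list of things; names that differ only in an ending like _2 or _b are one class to them, and where a whole thing is asked for, a point or a joint stands for the part that bears it (a point fixed in the world has none). Each returns a list of dicts, best first, with "score" (0 to 1); they miss things now and then, are a little off and sometimes report something else, mostly with a low value. They report only what shows in the picture. A call takes as long as a camera call. They do not tell look-alikes from the thing itself.
- spot_in(camera, thing): "position" ([x, y, z] in m, in world coordinates, good to about 4 mm: the middle of the surface that is visible of it).
- spot_point(camera, thing): "position" ([x, y, z] in m, in world coordinates, good to about 4 mm: a listed point, or the origin of a listed thing).
The state is a dict: "clock": time; "joint_pos": joint angles; "qvel": joint speeds; "tau": joint torques, N m; "tool_pos": TCP position; "orientation": TCP orientation; "force": force on the tool from outside, world axes, zero at the start; "moment": the same for the moment, N m; "opening": finger opening in m; "gripper_force": force on a finger pad.
Only numpy, scipy, OpenCV 4.12 (cv2) and the standard library are available. Lean on these libraries where they do the work, as an engineer would, in place of code of your own. Each camera call takes 0.05 s, during which the arm holds its last target. There are 200 camera calls.

## Task

Take the small laser level out of its carton, keeping it upright all the time, and set it gently down on the floor of the aluminium base, back to the tall stop plate and button facing out, and let go of it. Then push its button all the way in, so that the level braces against the stop plate, and keep it pressed for a good second before backing off. Leave the level standing there against the stop, and leave the screwdriver, the shelf bracket and the tape measure near by where they are.

Things in the scene. Friction and masses are not known exactly. Their poses are not given: they have to be found in the camera images.
- laser: laser level: black and grey block 64 mm deep (x), 56 wide (y), 75 tall, about 0.4 kg, loose, upright in the carton's slot. Origin at the centre of its underside, z up. Front (-x face): round white push button low down, window above; +x face: back. Free for fingers: the top 38 mm of front and back, all of both sides. No finger fits behind it once it is on the base, so it is then held by its sides.
- button_face (a point): centre of the outer face of the level's button: a 20 mm disc 26 mm above the level's underside, standing 9 mm proud of its front (-x) face; the level's own axes. It is pushed towards the level's +x.
- laser_button (a joint): how far the button is pushed in, m: 0 out, 0.006 fully in. A spring resists with 2.4 N at first and 6 N fully in, and returns it. Pushed this hard, the loose level slides unless something stands behind it.
- carton: open cardboard carton, fixed, 158 mm long (x), 142 wide (y), walls 80 tall (level with the top of the level). Origin under its centre, z up. A 64 x 150 mm slot along its middle (x) holds the level, whose front looks to the carton's -x; slot floor 5 mm above the counter. Packed rows leave 4 mm beside the level: fingers fit only at its front and back, 35 mm or so. End flaps are only seen.
- patch (a point): a bare patch of counter between carton and base, on the counter's surface, with 80 mm free all round: room to set the level down and take it another way.
- base: aluminium base, fixed. Origin under its centre, z up. Floor 10 mm above the counter, 71 mm long (x) and 64 wide (y): from the stop plate (inner face at x = +36 mm, 8 thick, 84 wide, top 85 above the counter) to two corner tabs (inner faces at x = -35, 48 mm open between them), side lips at y = -32 and +32; tabs and lips 14 mm above the floor. Its -x points away from the stop, roughly away from the robot.
- seat (a point): point on the base's floor where the level's origin lies when its back touches the stop plate: x = +4 mm, y = 0, z = 10 mm in the base's frame. The level stands with its axes along the base's, front to the base's -x.
- driver: screwdriver with a black handle lying on the counter; origin under its middle, x along its length. Leave alone.
- bracket: small dark steel L-shaped shelf bracket, foot 90 x 30 mm, upright leg 60 mm tall; origin under its foot. Leave alone.
- tape: chunky black tape measure, 68 x 36 x 62 mm; origin under its centre. Leave alone.
Things that resemble listed ones, but are neither listed nor needed, are in the scene too. What is shaped like the laser but orange is not meant.

How it is judged:
By the outcome, as a careful person would: the job done as asked, in the order asked, and still so for the second after the job is handed in, with the robot touching nothing.
It also fails if it takes over 72 s, if anything falls off the work surface, if the arm or the gripper's body presses on something with over 40 N, if the wrist force passes 120 N, or if a joint passes its speed limit or range.

## Working session

There is one attempt and no reset: what is moved stays moved. The work goes in short steps, Python scripts to look and compute and a tool call to move; the robot and the scene stay as the last step left them, time stands still between calls to the robot, and variables do not carry over. Pictures are saved under pics/ and viewed, at most 10 in all, crops included, and the job is handed in when it is done.

Besides the shell and the picture viewer there is one more tool, called by a JSON object that holds its "api" and its "payload". play_rows: Moves the arm, as the interface text tells. Its arguments: {"type":"object","properties":{"plan":{"type":"array","items":{"type":"array","items":{"type":"number"}}},"grip":{"type":"number"}},"required":["plan"]}

```bash
ls; mkdir -p pics; python3 - <<'E'
from plant import *
import cv2,numpy as np
for c in("scene","top"):
    s=snapshot(c);cv2.imwrite(f"pics/{c}0.png",s["frame"][:,:,::-1])
    print(c,s["fx"],s["cx"],s["position"],s["attitude"])
    for t in("laser","button_face","carton","patch","base","seat","driver","bracket","tape"):
        print(t,[(np.round(d["position"],3).tolist(),round(d["score"],2)) for d in spot_point(c,t)[:3]])
print(get_obs())
E
```

```text
pics
scene 609.1647023136106 320.2720571251147 [0.97324512 0.64713203 0.96498648] [-140.21437942   -0.52478021  142.65222271]
laser [([0.453, 0.421, -0.003], 0.95), ([0.29, 0.305, 0.001], 0.9), ([0.473, 0.195, 0.006], 0.75)]
button_face [([0.461, 0.379, 0.023], 0.39)]
carton [([0.473, 0.2, -0.001], 0.79)]
patch [([0.54, -0.0, -0.002], 0.8)]
base [([0.505, -0.231, 0.002], 0.58)]
seat [([0.498, -0.231, 0.008], 0.83), ([0.47, 0.197, 0.001], 0.27)]
driver [([0.683, -0.069, 0.001], 0.86)]
bracket [([0.428, -0.008, 0.003], 0.74)]
tape [([0.699, 0.128, 0.002], 0.81)]
top 512.6851775492204 313.37686000781014 [0.39683376 0.0494918  1.00651252] [-174.87300546    0.50677527  -88.83837638]
laser [([0.289, 0.3, 0.002], 0.87), ([0.471, 0.202, 0.009], 0.79), ([0.45, 0.423, -0.001], 0.78)]
button_face [([0.445, 0.168, 0.03], 0.64), ([0.258, 0.283, 0.027], 0.57), ([0.458, 0.377, 0.028], 0.52)]
carton [([0.479, 0.2, 0.001], 0.64)]
patch [([0.543, 0.002, -0.0], 0.77)]
base [([0.499, -0.226, 0.001], 0.81), ([0.683, -0.072, 0.001], 0.34), ([0.707, 0.129, 0.001], 0.2)]
seat [([0.503, -0.231, 0.01], 0.68)]
driver [([0.683, -0.071, -0.002], 0.96)]
bracket [([0.425, -0.012, -0.001], 0.59)]
tape [([0.707, 0.13, 0.003], 0.56)]
{'clock': 1.0, 'joint_pos': array([ 8.23967014e+01,  2.05460411e+01,  6.83807304e-01, -1.22020375e-03,
       -7.01348840e+01, -1.65050210e+01]), 'qvel': array([-0.09175404,  0.00343975, -0.01326168, -0.08635647,  0.04137635,
        0.06432525]), 'tau': array([-1.60728641e-04, -5.82380319e+01,  2.93298340e+01,  7.00235546e+00,
        1.23768832e-02, -2.08768427e-05]), 'tool_pos': array([0.27573623, 0.61611035, 0.21777507]), 'orientation': array([-1.79997563e+02,  1.91915385e-03, -2.41087341e+01]), 'force': array([-0.10849544, -0.17701825, -0.27996126]), 'moment': array([-0.02060128,  0.0515383 , -0.00969461]), 'gripper_force': 0.0, 'opening': 0.08770911751201814}
```

View pics/scene0.png

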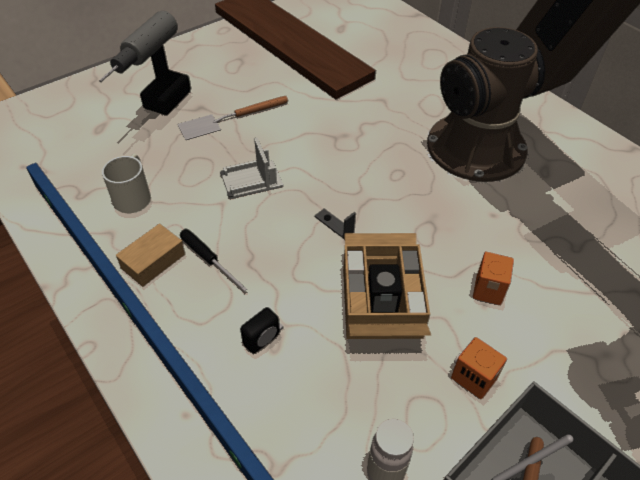

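View pics/top0.png

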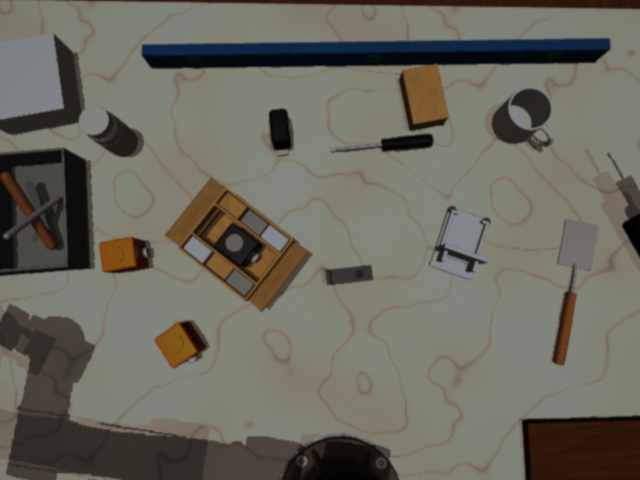

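The top picture shows the black laser in the carton at about px (239,241), with its slot running lower-right to upper-left. The base is at (462,240), with its stop plate at (463,254) towards the robot. The orange look-alikes are at (123,253) and (180,343). Next I'll overlay model outlines to refine the poses.

```bash
cat > h.py <<'E'
from plant import *
import cv2,numpy as np
from scipy.spatial.transform import Rotation as Ro
def proj(s,P):
    R=Ro.from_euler('xyz',s["attitude"],degrees=True).as_matrix()
    p=(np.atleast_2d(P)-s["position"])@R
    return np.c_[s["fx"]*p[:,0]/p[:,2]+s["cx"],s["fy"]*p[:,1]/p[:,2]+s["cy"]]
def world(pose,P):
    x,y,z,a=pose;return np.atleast_2d(P)@Ro.from_euler('z',a,degrees=True).as_matrix().T+[x,y,z]
def rect(x0,x1,y0,y1,z): return np.array([[x0,y0,z],[x1,y0,z],[x1,y1,z],[x0,y1,z]])
LASER=[rect(-.032,.032,-.028,.028,.075)]
CARTON=[rect(-.079,.079,-.071,.071,.08),rect(-.075,.075,-.032,.032,.08)]
BASE=[rect(.036,.044,-.042,.042,.085),rect(-.035,.036,-.032,.032,.024)]
def tile(s,c,items,k=4,w=100,h=75):
    x0,y0=int(c[0]-w/2),int(c[1]-h/2)
    im=cv2.resize(s["frame"][y0:y0+h,x0:x0+w,::-1],None,fx=k,fy=k,interpolation=cv2.INTER_CUBIC)
    im=cv2.convertScaleAbs(im,alpha=1.5,beta=10)
    for pose,rs,col in items:
        for r in rs:
            q=(proj(s,world(pose,r))-[x0-.5,y0-.5])*k
            cv2.polylines(im,[np.int32(q*16)],True,col,1,cv2.LINE_AA,4)
    return im
E
cat > v.py <<'E'
from h import *
import sys
L,C,B=[eval(a) for a in sys.argv[2:5]]
T,S=snapshot("top"),snapshot("scene")
def mid(s,p,z): return proj(s,[p[0],p[1],z])[0]
R_=[]
for s in(T,S):
    R_.append(np.hstack([tile(s,mid(s,L,.08),[(L,LASER,(0,255,255)),(C,CARTON,(0,255,0))]),
      tile(s,mid(s,B,.04),[(B,BASE[:1],(0,0,255)),(B,BASE[1:],(255,0,255))])]))
cv2.imwrite(sys.argv[1],np.vstack(R_))
E
python3 - <<'E'
from h import *
for i in range(4):
  for c in("top","scene"):
    snapshot(c)
    for t in("laser","carton","base","button_face"):
        print(c,t,[np.round(d["position"],3).tolist() for d in spot_point(c,t) if d["score"]>.35])
E
python3 v.py pics/o1.png "(.472,.199,.005,49)" "(.476,.2,0,49)" "(.502,-.228,0,160)"
```

```text
top laser [[0.288, 0.304, 0.002], [0.454, 0.419, -0.0], [0.472, 0.204, 0.007]]
top carton [[0.476, 0.202, 0.001], [0.447, 0.166, 0.03]]
top base [[0.503, -0.224, -0.002]]
top button_face [[0.446, 0.165, 0.033], [0.458, 0.377, 0.029], [0.257, 0.282, 0.029]]
scene laser [[0.474, 0.196, 0.002], [0.288, 0.305, 0.003], [0.45, 0.42, -0.002]]
scene carton [[0.475, 0.199, 0.001]]
scene base [[0.504, -0.229, 0.0]]
scene button_face [[0.458, 0.378, 0.027]]
top laser [[0.473, 0.201, 0.008], [0.29, 0.304, -0.0], [0.455, 0.418, -0.0]]
top carton [[0.477, 0.203, 0.001]]
top base [[0.5, -0.224, 0.005]]
top button_face [[0.447, 0.167, 0.031], [0.256, 0.282, 0.025], [0.461, 0.378, 0.031]]
scene laser [[0.291, 0.3, 0.001], [0.471, 0.196, 0.004], [0.455, 0.418, -0.001]]
scene carton [[0.473, 0.201, -0.001]]
scene base []
scene button_face [[0.455, 0.379, 0.027]]
top laser [[0.288, 0.304, 0.0], [0.455, 0.416, -0.001], [0.475, 0.201, 0.008]]
top carton [[0.474, 0.204, -0.001]]
top base [[0.501, -0.224, 0.004]]
top button_face [[0.458, 0.377, 0.028], [0.446, 0.166, 0.03], [0.257, 0.28, 0.024]]
scene laser [[0.449, 0.419, 0.001], [0.471, 0.198, 0.003]]
scene carton [[0.477, 0.202, -0.002], [0.429, -0.012, 0.002]]
scene base [[0.502, -0.233, 0.001]]
scene button_face [[0.458, 0.384, 0.025]]
top laser [[0.287, 0.304, 0.002], [0.471, 0.201, 0.009]]
top carton [[0.476, 0.202, -0.001]]
top base [[0.503, -0.225, 0.001]]
top button_face [[0.446, 0.168, 0.031], [0.458, 0.379, 0.029], [0.258, 0.282, 0.028]]
scene laser [[0.289, 0.303, 0.003], [0.448, 0.418, -0.003], [0.474, 0.199, 0.004]]
scene carton [[0.474, 0.201, 0.001]]
scene base [[0.504, -0.231, 0.001]]
scene button_face [[0.459, 0.382, 0.027]]
```

View pics/o1.png

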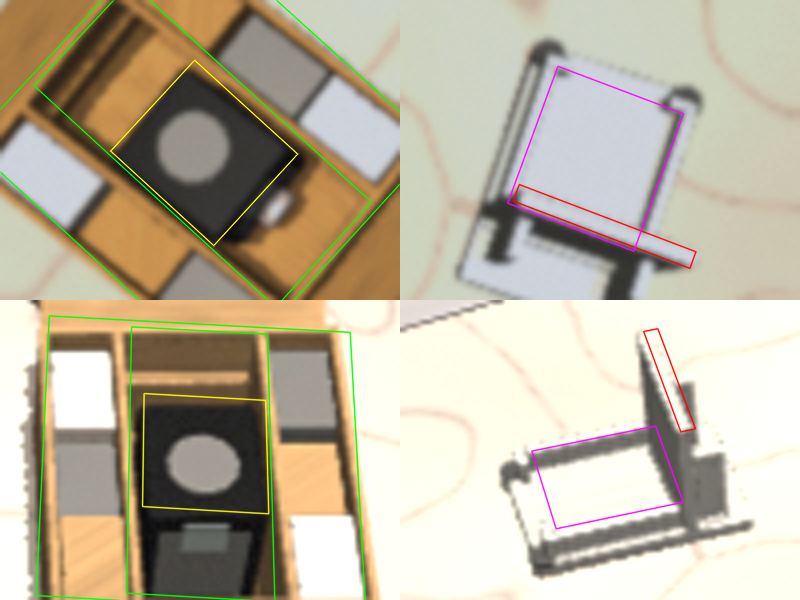

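Top left: my laser outline fits to within a few px and should be rotated by about +3°. For the base (right), the magenta tab/lip outline sits a few px off. I'll refine both by fitting edges in the two views.

```bash
cat > fit.py <<'E'
from h import *
from scipy.optimize import differential_evolution as DE
from scipy.ndimage import map_coordinates as mc
def grads(s):
    g=cv2.GaussianBlur(cv2.cvtColor(s["frame"],cv2.COLOR_RGB2GRAY).astype(float),(0,0),.8)
    g=np.log(g+15)
    return cv2.Sobel(g,-1,1,0)/8,cv2.Sobel(g,-1,0,1)/8
def score(pose,segs,G):
    tot=0
    for s,gx,gy in G:
        for a,b in segs:
            t=np.linspace(.05,.95,30)[:,None]
            q=proj(s,world(pose,np.array(a)*(1-t)+np.array(b)*t))
            d=q[-1]-q[0];n=np.array([-d[1],d[0]])/np.linalg.norm(d)
            v=mc(gx,[q[:,1],q[:,0]],order=1)*n[0]+mc(gy,[q[:,1],q[:,0]],order=1)*n[1]
            tot+=min(abs(v.mean()),.25)
    return tot
def segs(r): return [(r[i],r[(i+1)%len(r)]) for i in range(len(r))]
def fit(p0,sg,G,dr=.009,da=6):
    x0=np.array([p0[0],p0[1],p0[3]])
    r=DE(lambda x:-score((x[0],x[1],p0[2],x[2]),sg,G),[(x0[0]-dr,x0[0]+dr),(x0[1]-dr,x0[1]+dr),(x0[2]-da,x0[2]+da)],seed=1,popsize=12,maxiter=40)
    return np.round([r.x[0],r.x[1],p0[2],r.x[2]],4).tolist(),round(-r.fun/len(sg)/len(G),3)
def G(cams=("top","scene")):
    o=[]
    for c in cams:
        s=snapshot(c);o.append((s,)+grads(s))
    return o
E
cat > f1.py <<'E'
from fit import *
g=G()
ls=segs(LASER[0]); bs=segs(rect(.036,.044,-.042,.042,.085))[:]+[s for y in(-.032,.032) for s in [((-.035,y,.024),(.036,y,.024))]]+[((.036,y,.01),(.036,y,.085)) for y in(-.042,.042)]
cs=segs(CARTON[1])+segs(CARTON[0])
for gg in(g,g[:1],g[1:]):
    print("L",fit((.472,.199,.005,52),ls,gg)); print("B",fit((.502,-.228,0,160),bs,gg)); print("C",fit((.476,.201,0,52),cs,gg))
E
python3 f1.py
```

```text
L ([0.4686, 0.1914, 0.005, 52.5664], np.float64(0.181))
B ([0.496, -0.2221, 0.0, 159.0599], np.float64(0.105))
C ([0.4754, 0.2011, 0.0, 53.1479], np.float64(0.146))
L ([0.4695, 0.1981, 0.005, 54.0035], np.float64(0.202))
B ([0.493, -0.2274, 0.0, 164.0558], np.float64(0.145))
C ([0.4705, 0.1987, 0.0, 53.4261], np.float64(0.155))
L ([0.4688, 0.1919, 0.005, 55.6324], np.float64(0.209))
B ([0.5059, -0.2255, 0.0, 162.0174], np.float64(0.147))
C ([0.4767, 0.2021, 0.0, 53.1517], np.float64(0.207))
```

```bash
python3 - <<'E'
from h import *
T,S=snapshot("top"),snapshot("scene")
out=[]
for s,c in((T,(464,243)),(S,(252,168))):
    im=tile(s,c,[],6,66,66); 
    for i in range(0,66,10):
        cv2.putText(im,str(c[0]-33+i),(i*6,8),0,.3,(0,0,255));cv2.putText(im,str(c[1]-33+i),(0,i*6+4),0,.3,(0,0,255))
        cv2.line(im,(i*6,10),(i*6,16),(0,0,255));cv2.line(im,(20,i*6),(26,i*6),(0,0,255))
    out.append(im)
cv2.imwrite("pics/b1.png",np.hstack(out))
E
```

```text
(no output)
```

View pics/b1.png

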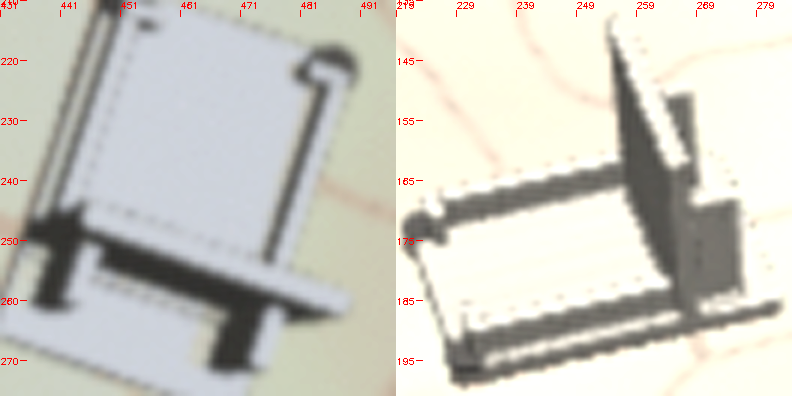

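```bash
python3 - <<'E'
from h import *
from scipy.optimize import least_squares as LS
T,S=snapshot("top"),snapshot("scene")
d=lambda x,y,x0,y0:np.array([x0+x/6-.5,y0+y/6-.5])
t=lambda x,y:d(x,y,431,210); c=lambda x,y:d(x-396,y,219,135)
# image right in top = base +y
PT=[(T,(.036,-.042,.085),t(80,203)),(T,(.036,.042,.085),t(350,293)),(T,(.044,.042,.085),t(342,313)),(S,(.036,.042,.085),c(613,26)),(S,(.036,-.042,.085),c(672,167))]
LN=[(T,.032,.024,t(332,88),t(275,262)),(S,.032,.024,c(445,203),c(620,165))]
def res(p,which):
    r=[]
    P=(p[0],p[1],0,p[2])
    for s,m,q in PT:
        if s is which or which is None: r+=list(proj(s,world(P,m))[0]-q)
    for s,y,z,a,b in LN:
        if s is which or which is None:
            e=proj(s,world(P,[[-.035,y,z],[.036,y,z]]));u=e[1]-e[0];n=np.array([-u[1],u[0]])/np.hypot(*u)
            r+=[(a-e[0])@n,(b-e[0])@n]
    return np.array(r)
for w in(None,T,S):
    r=LS(res,[.5,-.228,161],args=(w,),x_scale=[.01,.01,5]);print(np.round(r.x,4),np.round(res(r.x,w),1))
E
```

```text
[  0.5018  -0.2279 161.3597] [ 0.6 -1.   0.1 -0.3  0.1  0.6  0.2 -1.7  0.5 -0.4 -1.1 -1.3  0.7  0.8]
[  0.5011  -0.2283 161.4388] [ 0.8 -0.6  0.4  0.1  0.3  1.  -0.8 -0.9]
[  0.5042  -0.2259 161.2028] [-0.1 -0.8  0.1  0.7 -0.1 -0. ]
```

```bash
cat > go.py <<'E'
from h import *
import sys
o=get_obs();x,y,z,a=map(float,sys.argv[1:5])
y0=np.radians(o["orientation"][2]);d=np.array([x,y,z])-o["tool_pos"]
print("shift cm",np.round([100*(d[0]*np.cos(y0)+d[1]*np.sin(y0)),100*(d[0]*np.sin(y0)-d[1]*np.cos(y0)),-100*d[2]],2),"turn z",round(-((a-o["orientation"][2]+180)%360-180),2),"now",np.round(o["tool_pos"],4),np.round(o["orientation"],2),"t",round(o["clock"],2),"F",np.round(o["force"],1))
E
python3 go.py .470 .197 .15 -36.7
```

```text
shift cm [34.85 30.32  6.78] turn z 12.59 now [0.2758 0.6161 0.2178] [-180.      0.    -24.11] t 3.4 F [-0.6 -0.  -0.4]
```

{"api": "play_rows", "payload": {"plan": [[1.2,1.05,0.2,0,0,0],[2.3,2,0.45,0,0,0],[2.3,2,0.45,0,0,0],[2.3,2,0.45,0,0,0],[2.3,2,0.45,0,0,0],[2.3,2,0.45,0,0,0],[2.3,2,0.45,0,0,0],[2.3,2,0.45,0,0,0],[2.3,2,0.45,0,0,0],[2.3,2,0.45,0,0,0],[2.3,2,0.45,0,0,0],[2.3,2,0.45,0,0,0],[2.3,2,0.45,0,0,0],[2.3,2,0.45,0,0,0],[2.3,2,0.45,0,0,0],[1.45,1.27,0.28,0,0,0],[0,0,0,0,0,6.3],[0,0,0,0,0,6.3],[0,0,0,0,0,0],[0,0,0,0,0,0]], "grip": 8.76}}

```text
clock: 5.07
tool_pos: [0.4701, 0.1969, 0.1501]
orientation: [-180.0, -0.0, -36.5]
force: [-0.3, -0.3, -0.3]
opening: 0.0879
gripper_force: 0.0
```

```bash
python3 go.py .470 .197 .066 -36.7; python3 v.py pics/o2.png "(.470,.197,.005,53.3)" "(.4755,.2015,0,53.3)" "(.502,-.2277,0,161.3)"
```

```text
shift cm [-0.01  0.    8.41] turn z 0.17 now [0.4701 0.1969 0.1501] [-179.98   -0.    -36.53] t 5.07 F [-0.3 -0.3 -0.3]
```

View pics/o2.png

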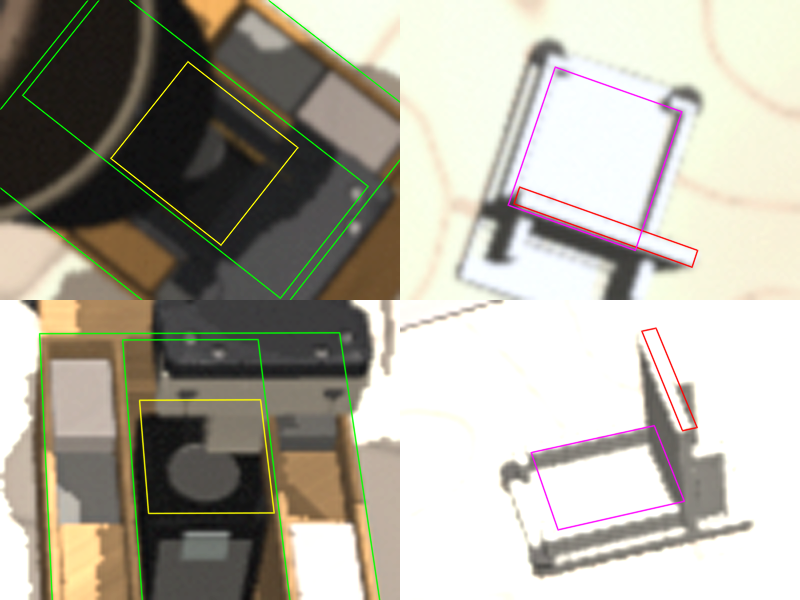

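{"api": "play_rows", "payload": {"plan": [[0,-0.15,0,0,0,0],[0,0,1,0,0,0],[0,0,1,0,0,0],[0,0,1,0,0,0],[0,0,0.6,0,0,0],[0,0,0.6,0,0,0],[0,0,0.6,0,0,0],[0,0,0.6,0,0,0],[0,0,0.6,0,0,0],[0,0,0.6,0,0,0],[0,0,0.6,0,0,0],[0,0,0.6,0,0,0],[0,0,0.6,0,0,0],[0,0,0,0,0,0]], "grip": 7.8}}

```text
clock: 6.33
tool_pos: [0.4703, 0.1977, 0.0647]
orientation: [179.9, 0.0, -36.7]
force: [-0.4, 0.3, 0.5]
opening: 0.0779
gripper_force: 0.0
```

{"api": "play_rows", "payload": {"plan": [[0,0,0,0,0,0],[0,0,0,0,0,0],[0,0,0,0,0,0],[0,0,0,0,0,0],[0,0,0,0,0,0],[0,0,0,0,0,0],[0,0,0,0,0,0],[0,0,0,0,0,0]], "grip": 5.5}}

```text
clock: 7.0
tool_pos: [0.472, 0.1991, 0.0668]
orientation: [-179.8, -0.0, -36.7]
force: [3.1, 4.1, 5.6]
opening: 0.0635
gripper_force: 30.0
```

{"api": "play_rows", "payload": {"plan": [[0,0,-0.3,0,0,0],[0,0,-0.6,0,0,0],[0,0,-0.9,0,0,0],[0,0,-0.9,0,0,0],[0,0,-0.9,0,0,0],[0,0,-0.9,0,0,0],[0,0,-0.9,0,0,0],[0,0,-0.9,0,0,0],[0,0,-0.9,0,0,0],[0,0,-0.9,0,0,0],[0,0,-0.9,0,0,0],[0,0,-0.9,0,0,0],[0,0,-0.5,0,0,0],[0,0,-0.2,0,0,0],[0,0,0,0,0,0]]}}

```text
clock: 8.25
tool_pos: [0.471, 0.1983, 0.1724]
orientation: [-180.0, -0.0, -36.7]
force: [0.6, 0.6, -3.2]
opening: 0.0637
gripper_force: 30.0
```

```bash
python3 go.py .541 .001 .172 0;python3 - <<'E'
from h import *
T,S=snapshot("top"),snapshot("scene")
o=get_obs();p=o["tool_pos"]
for c in("top","scene"):
    print(c,[(np.round(d["position"],3).tolist(),round(d["score"],2)) for d in spot_point(c,"laser")])
L=(p[0],p[1],p[2]-.061,53.3)
cv2.imwrite("pics/l1.png",np.hstack([tile(s,proj(s,p)[0],[(L,LASER,(0,255,255)),(L,[rect(-.032,.032,-.028,.028,0)],(255,255,0))],4,100,100) for s in(T,S)]))
E
```

```text
shift cm [17.41 11.63  0.04] turn z -36.71 now [0.471  0.1983 0.1724] [-179.96   -0.    -36.71] t 8.25 F [ 0.6  0.6 -3.2]
top [([0.285, 0.307, -0.001], 0.71), ([0.473, 0.2, 0.114], 0.47)]
scene [([0.291, 0.302, -0.001], 0.97), ([0.468, 0.196, 0.11], 0.65), ([0.45, 0.419, -0.003], 0.6)]
```

View pics/l1.png

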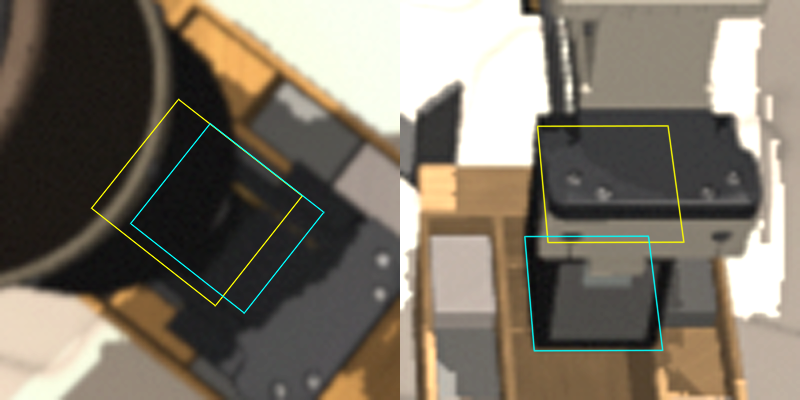

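{"api": "play_rows", "payload": {"plan": [[0.8,0.53,0,0,0,0],[1.6,1.1,0,0,0,0],[2,1.33,0,0,0,0],[2,1.33,0,0,0,0],[2,1.33,0,0,0,0],[2,1.33,0,0,0,0],[2,1.33,0,0,0,0],[2,1.33,0,0,0,0],[1.6,1.07,0,0,0,0],[1,0.67,0,0,0,0],[0.4,0.28,0,0,0,0],[0,0,0.5,0,0,-4],[0,0,1,0,0,-6],[0,0,1,0,0,-6],[0,0,1,0,0,-6],[0,0,1,0,0,-6],[0,0,1,0,0,-5],[0,0,1,0,0,-3.7],[0,0,0.6,0,0,0],[0,0,0.4,0,0,0]]}}

```text
clock: 10.12
tool_pos: [0.5404, 0.0011, 0.0961]
orientation: [180.0, 0.1, -0.1]
force: [-0.1, 0.1, -3.5]
opening: 0.0637
gripper_force: 30.0
```

{"api": "play_rows", "payload": {"plan": [[0,0,0.7,0,0,0],[0,0,0.7,0,0,0],[0,0,0.6,0,0,0],[0,0,0.5,0,0,0],[0,0,0.3,0,0,0],[0,0,0.2,0,0,0],[0,0,0,0,0,0],[0,0,0,0,0,0]]}}

```text
clock: 10.78
tool_pos: [0.541, 0.0009, 0.067]
orientation: [180.0, -0.0, -0.0]
force: [0.0, 0.3, -3.0]
opening: 0.0634
gripper_force: 30.0
```

{"api": "play_rows", "payload": {"plan": [[0,0,0.2,0,0,0],[0,0,0.1,0,0,0],[0,0,0.1,0,0,0],[0,0,0.1,0,0,0],[0,0,0,0,0,0],[0,0,0,0,0,0]]}}

```text
clock: 11.28
tool_pos: [0.5408, 0.0009, 0.0619]
orientation: [180.0, 0.0, -0.0]
force: [0.6, 0.1, -3.3]
opening: 0.0635
gripper_force: 30.0
```

{"api": "play_rows", "payload": {"plan": [[0,0,0.05,0,0,0],[0,0,0.05,0,0,0],[0,0,0.05,0,0,0],[0,0,0,0,0,0],[0,0,0,0,0,0]]}}

```text
clock: 11.7
tool_pos: [0.5413, 0.001, 0.0617]
orientation: [-180.0, -0.1, 0.0]
force: [-3.6, 1.4, 7.8]
opening: 0.0635
gripper_force: 30.0
```

{"api": "play_rows", "payload": {"plan": [[0,0,0,0,0,0],[0,0,0,0,0,0],[0,0,0,0,0,0],[0,0,0,0,0,0],[0,0,0,0,0,0],[0,0,0,0,0,0],[0,0,-0.5,0,0,0],[0,0,-1,0,0,0],[0,0,-1,0,0,0],[0,0,-1,0,0,0],[0,0,-1,0,0,0],[0,0,-1,0,0,0],[0,0,-1,0,0,0],[0,0,-0.8,0,0,0],[0,0,0,0,0,0]], "grip": 8.76}}

```text
clock: 12.95
tool_pos: [0.542, 0.0012, 0.1357]
orientation: [-180.0, -0.2, 0.0]
force: [-0.5, -0.8, 0.6]
opening: 0.0877
gripper_force: 0.0
```

{"api": "play_rows", "payload": {"plan": [[0,0,0,0,0,6],[0,0,0,0,0,7],[0,0,0,0,0,7],[0,0,0,0,0,7],[0,0,0,0,0,7],[0,0,0,0,0,7],[0,0,0,0,0,7],[0,0,0,0,0,7],[0,0,0,0,0,7],[0,0,0,0,0,7],[0,0,0,0,0,7],[0,0,0,0,0,7],[0,0,0,0,0,7],[0,0,0,0,0,0],[0,0,0,0,0,0]]}}

```text
clock: 14.2
tool_pos: [0.5406, 0.0009, 0.1332]
orientation: [180.0, -0.0, -89.8]
force: [1.2, 0.3, -1.2]
opening: 0.0876
gripper_force: 0.0
```

```bash
python3 go.py .541 .001 .045 -90; python3 - <<'E'
from h import *
T,S=snapshot("top"),snapshot("scene")
for c in("top","scene"):
  for t in ("laser","button_face"):
    print(c,t,[(np.round(d["position"],3).tolist(),round(d["score"],2)) for d in spot_point(c,t)])
L=(.541,.001,0,90)
cv2.imwrite("pics/l2.png",np.hstack([tile(s,proj(s,[.541,.001,.05])[0],[(L,LASER,(0,255,255)),(L,[rect(-.032,.032,-.028,.028,0)],(255,255,0))],4,100,100) for s in(T,S)]))
E
```

```text
shift cm [-0.01 -0.04  8.82] turn z 0.21 now [0.5406 0.0009 0.1332] [179.97  -0.   -89.79] t 14.2 F [ 1.2  0.3 -1.2]
top laser [([0.543, 0.003, 0.004], 0.86), ([0.452, 0.42, 0.002], 0.68)]
top button_face []
scene laser [([0.537, -0.004, -0.002], 0.94), ([0.288, 0.303, 0.001], 0.89), ([0.451, 0.422, -0.0], 0.76)]
scene button_face [([0.459, 0.381, 0.021], 0.37)]
```

View pics/l2.png

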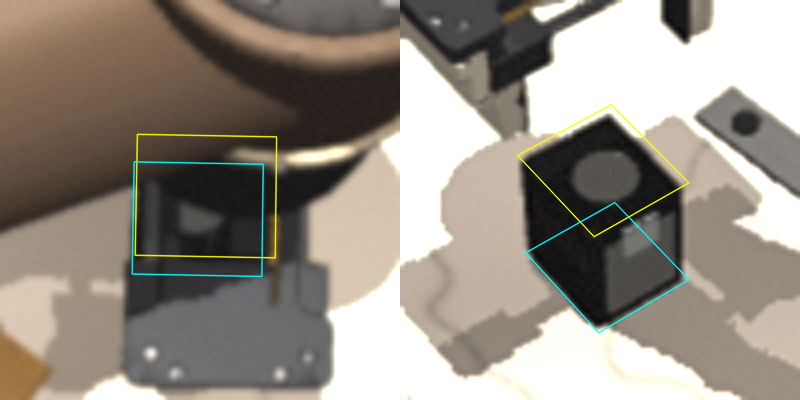

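The laser stands upright on the patch, back to +y, matching the outline to within about 2 mm. Now I'll take it by the sides.

{"api": "play_rows", "payload": {"plan": [[0,0,0.6,0,0,0.2],[0,0,0.8,0,0,0],[0,0,0.8,0,0,0],[0,0,0.8,0,0,0],[0,0,0.8,0,0,0],[0,0,0.8,0,0,0],[0,0,0.8,0,0,0],[0,0,0.8,0,0,0],[0,0,0.8,0,0,0],[0,0,0.8,0,0,0],[0,0,0.6,0,0,0],[0,0,0.4,0,0,0],[0,0,0,0,0,0],[0,0,0,0,0,0]]}}

```text
clock: 15.67
tool_pos: [0.5408, 0.0009, 0.0453]
orientation: [180.0, -0.0, -90.2]
force: [0.7, 0.3, -0.5]
opening: 0.0876
gripper_force: 0.0
```

{"api": "play_rows", "payload": {"plan": [[0,0,0,0,0,0],[0,0,0,0,0,0],[0,0,0,0,0,0],[0,0,0,0,0,0],[0,0,0,0,0,0],[0,0,0,0,0,0],[0,0,0,0,0,0],[0,0,0,0,0,0],[0,0,0,0,0,0],[0,0,0,0,0,0]], "grip": 4.8}}

```text
clock: 16.5
tool_pos: [0.5411, 0.001, 0.0457]
orientation: [-180.0, 0.0, -90.2]
force: [0.7, 0.1, 1.3]
opening: 0.0557
gripper_force: 30.0
```

{"api": "play_rows", "payload": {"plan": [[0,0,-0.4,0,0,0],[0,0,-0.8,0,0,0],[0,0,-1.2,0,0,0],[0,0,-1.2,0,0,0],[0,0,-1.2,0,0,0],[0,0,-1.2,0,0,0],[0,0,-1.2,0,0,0],[0,0,-1.2,0,0,0],[0,0,-1.2,0,0,0],[0,0,-0.7,0,0,0],[0,0,-0.3,0,0,0],[0,0,0,0,0,0]]}}

```text
clock: 17.5
tool_pos: [0.5409, 0.001, 0.152]
orientation: [-180.0, 0.0, -90.2]
force: [0.2, 0.4, -4.3]
opening: 0.0558
gripper_force: 30.0
```

```bash
python3 go.py .5012 -.2274 .151 -18.7
```

```text
shift cm [22.86  3.89  0.1 ] turn z -71.51 now [0.5409 0.001  0.152 ] [-1.7996e+02  3.0000e-02 -9.0210e+01] t 17.5 F [ 0.2  0.4 -4.3]
```

{"api": "play_rows", "payload": {"plan": [[0.8,0.14,0,0,0,0],[1.6,0.27,0,0,0,0],[2.4,0.41,0,0,0,0],[2.4,0.41,0,0,0,0],[2.4,0.41,0,0,0,0],[2.4,0.41,0,0,0,0],[2.4,0.41,0,0,0,0],[2.4,0.41,0,0,0,0],[2.4,0.41,0,0,0,0],[1.8,0.3,0,0,0,0],[1.2,0.2,0,0,0,0],[0.66,0.11,0,0,0,0],[0,0,0,0,0,0]]}}

```text
clock: 18.58
tool_pos: [0.5004, -0.2284, 0.1508]
orientation: [179.9, 0.0, -90.3]
force: [-0.5, -0.4, -3.1]
opening: 0.0558
gripper_force: 30.0
```

{"api": "play_rows", "payload": {"plan": [[0,0,0,0,0,-3.5],[0,0,0,0,0,-6],[0,0,0,0,0,-6.5],[0,0,0,0,0,-6.5],[0,0,0,0,0,-6.5],[0,0,0,0,0,-6.5],[0,0,0,0,0,-6.5],[0,0,0,0,0,-6.5],[0,0,0,0,0,-6.5],[0,0,0,0,0,-6.5],[0,0,0,0,0,-6.5],[0,0,0,0,0,-4],[0,0,0,0,0,0],[0,0,0,0,0,0]]}}

```text
clock: 19.75
tool_pos: [0.5013, -0.2267, 0.1513]
orientation: [-180.0, 0.0, -18.3]
force: [-0.3, -1.6, -3.8]
opening: 0.0559
gripper_force: 30.0
```

```bash
python3 go.py .5012 -.2274 .058 -18.7; python3 - <<'E'
from h import *
T,S=snapshot("top"),snapshot("scene")
L=(.5012,-.2274,.1055,161.3);B=(.502,-.2277,0,161.3)
cv2.imwrite("pics/l3.png",np.hstack([tile(s,proj(s,[.5,-.228,.08])[0],[(L,LASER,(0,255,255)),(L,[rect(-.032,.032,-.028,.028,0)],(255,255,0)),(B,BASE,(0,0,255))],4,100,110) for s in(T,S)]))
E
```

```text
shift cm [0.02 0.07 9.33] turn z 0.4 now [ 0.5013 -0.2267  0.1513] [-1.80e+02  1.00e-02 -1.83e+01] t 19.75 F [-0.3 -1.6 -3.8]
```

View pics/l3.png

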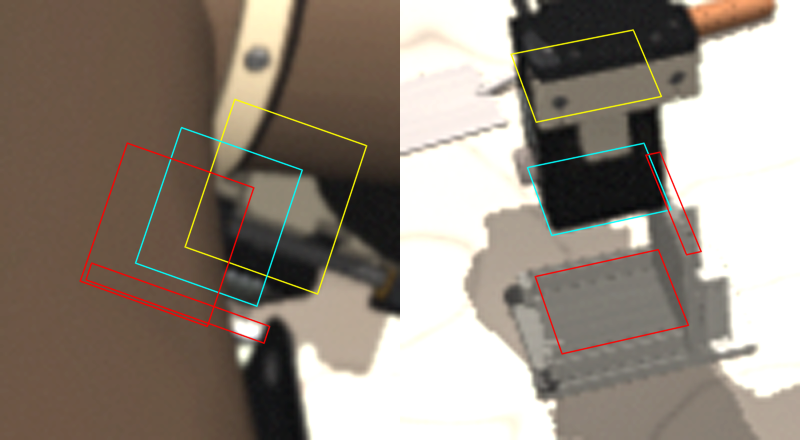

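{"api": "play_rows", "payload": {"plan": [[0,0.06,0.4,0,0,0.4],[0,0,0.7,0,0,0],[0,0,0.8,0,0,0],[0,0,0.8,0,0,0],[0,0,0.8,0,0,0],[0,0,0.8,0,0,0],[0,0,0.8,0,0,0],[0,0,0.8,0,0,0],[0,0,0.8,0,0,0],[0,0,0.5,0,0,0],[0,0,0.3,0,0,0],[0,0,0.1,0,0,0],[0,0,0,0,0,0]]}}

```text
clock: 20.93
tool_pos: [0.5009, -0.2281, 0.0753]
orientation: [180.0, 0.0, -18.6]
force: [0.4, 0.2, -4.4]
opening: 0.0559
gripper_force: 30.0
```

```bash
python3 go.py .5012 -.2274 .058 -18.7; python3 - <<'E'
from h import *
S=snapshot("scene")
p=get_obs()["tool_pos"]
L=(p[0],p[1],p[2]-.0455,161.3);B=(.502,-.2277,0,161.3)
c=proj(S,[.5,-.228,.04])[0]
cv2.imwrite("pics/l4.png",np.hstack([tile(S,c,it,6,66,66) for it in([(L,[rect(-.032,.032,-.028,.028,0)],(255,255,0)),(B,BASE,(0,0,255))],[])]))
E
```

```text
shift cm [ 0.   -0.07  1.73] turn z 0.1 now [ 0.5009 -0.2281  0.0753] [ 1.7999e+02  1.0000e-02 -1.8600e+01] t 20.93 F [ 0.4  0.2 -4.4]
```

View pics/l4.png

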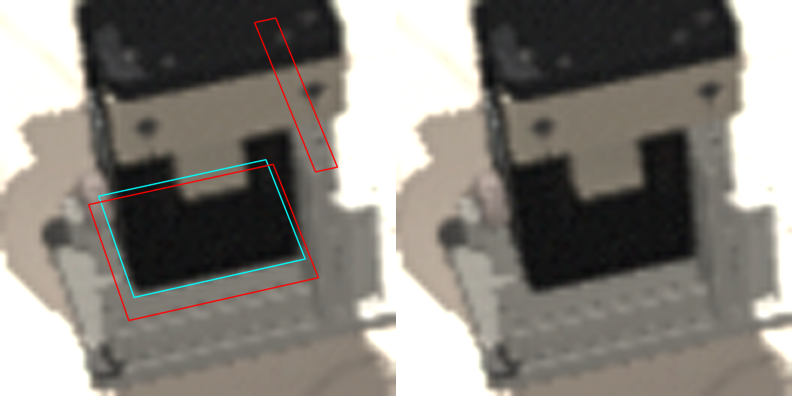

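{"api": "play_rows", "payload": {"plan": [[0,-0.03,0.2,0,0,0],[0,0,0.2,0,0,0],[0,0,0.2,0,0,0],[0,0,0.2,0,0,0],[0,0,0.2,0,0,0],[0,0,0.2,0,0,0],[0,0,0.2,0,0,0],[0,0,0.1,0,0,0],[0,0,0,0,0,0],[0,0,0,0,0,0]]}}

```text
clock: 21.82
tool_pos: [0.501, -0.2278, 0.0604]
orientation: [180.0, 0.0, -18.6]
force: [-0.4, 0.6, -3.1]
opening: 0.0555
gripper_force: 30.0
```

{"api": "play_rows", "payload": {"plan": [[0,0,0.1,0,0,0],[0,0,0.1,0,0,0],[0,0,0.1,0,0,0],[-0.1,0,0,0,0,0],[-0.1,0,0,0,0,0],[0,0,0,0,0,0],[0,0,0,0,0,0]]}}

```text
clock: 22.4
tool_pos: [0.5006, -0.2274, 0.0579]
orientation: [-180.0, -0.2, -18.6]
force: [3.6, -2.2, -5.5]
opening: 0.0556
gripper_force: 30.0
```

{"api": "play_rows", "payload": {"plan": [[0.05,0,0,0,0,0],[0,0,0.1,0,0,0],[0,0,0.1,0,0,0],[0,0,0,0,0,0],[0,0,0,0,0,0]]}}

```text
clock: 22.82
tool_pos: [0.5005, -0.2275, 0.0559]
orientation: [-180.0, -0.1, -18.6]
force: [5.3, -1.9, -1.8]
opening: 0.0557
gripper_force: 30.0
```

{"api": "play_rows", "payload": {"plan": [[0,0,0.05,0,0,0],[0,0,0.03,0,0,0],[0,0,0,0,0,0],[0,0,0,0,0,0]]}}

```text
clock: 23.15
tool_pos: [0.5006, -0.2275, 0.0556]
orientation: [-180.0, -0.1, -18.6]
force: [3.6, -0.6, 5.6]
opening: 0.0555
gripper_force: 30.0
```

{"api": "play_rows", "payload": {"plan": [[0,0,0,0,0,0],[0,0,0,0,0,0],[0,0,0,0,0,0],[0,0,0,0,0,0],[0,0,0,0,0,0],[0,0,0,0,0,0],[0,0,-0.4,0,0,0],[0,0,-0.8,0,0,0],[0,0,-1,0,0,0],[0,0,-1,0,0,0],[0,0,-1.2,0,0,0],[0,0,-1.2,0,0,0],[0,0,-1,0,0,0],[0,0,-0.6,0,0,0],[0,0,0,0,0,0]], "grip": 8.76}}

```text
clock: 24.4
tool_pos: [0.5006, -0.2275, 0.1287]
orientation: [-180.0, -0.2, -18.6]
force: [-0.2, -0.2, 0.4]
opening: 0.0876
gripper_force: 0.0
```

{"api": "play_rows", "payload": {"plan": [[0.6,0,0,0,0,0],[1.2,0,0,0,0,0],[1.6,0,0,0,0,0],[1.6,0,0,0,0,0],[1.6,0,0,0,0,0],[1,0,0,0,0,0],[0.4,0,0,0,0,0],[0,0,0.6,0,0,0],[0,0,1,0,0,0],[0,0,1,0,0,0],[0,0,1,0,0,0],[0,0,1,0,0,0],[0,0,1,0,0,0],[0,0,1,0,0,0],[0,0,0.8,0,0,0],[0,0,0.5,0,0,0],[0,0,0,0,0,0],[0,0,0,0,0,0]], "grip": 0}}

```text
clock: 25.9
tool_pos: [0.5754, -0.2529, 0.0475]
orientation: [180.0, 0.0, -18.6]
force: [0.5, -0.1, 0.1]
opening: 0.0004
gripper_force: 0.0
```

```bash
python3 go.py .5006 -.2275 .049 -18.7; python3 - <<'E'
from h import *
S,T=snapshot("scene"),snapshot("top")
for c in("top","scene"):
  for t in ("laser","button_face"):
    print(c,t,[(np.round(d["position"],3).tolist(),round(d["score"],2)) for d in spot_point(c,t)])
L=(.5006,-.2275,.010,161.3);B=(.502,-.2277,0,161.3)
cv2.imwrite("pics/l5.png",np.hstack([tile(s,proj(s,[.52,-.23,.05])[0],[(L,LASER,(0,255,255))],5,78,78) for s in (T,S)]))
E
```

```text
shift cm [-7.9  -0.02 -0.15] turn z 0.09 now [ 0.5754 -0.2529  0.0475] [ 1.7999e+02  2.0000e-02 -1.8610e+01] t 25.9 F [ 0.5 -0.1  0.1]
top laser [([0.289, 0.304, 0.002], 0.95), ([0.454, 0.421, 0.0], 0.77)]
top button_face [([0.461, 0.378, 0.029], 0.42), ([0.255, 0.282, 0.024], 0.41)]
scene laser [([0.497, -0.23, 0.009], 0.98), ([0.289, 0.304, 0.001], 0.95), ([0.449, 0.417, -0.001], 0.56)]
scene button_face [([0.538, -0.243, 0.036], 0.49), ([0.462, 0.382, 0.025], 0.43)]
```

View pics/l5.png

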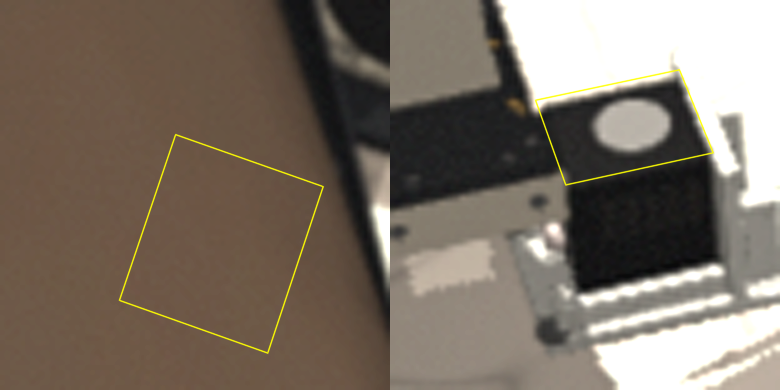

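The level stands upright against the stop, with its top outline matching the fit. The closed fingers are lined up in front of the button, so I'll start pushing.

{"api": "play_rows", "payload": {"plan": [[-0.4,0,0,0,0,0],[-0.5,0,0,0,0,0],[-0.5,0,0,0,0,0],[-0.5,0,0,0,0,0],[-0.3,0,0,0,0,0],[-0.2,0,0,0,0,0],[-0.1,0,0,0,0,0],[-0.1,0,0,0,0,0],[-0.1,0,0,0,0,0],[0,0,0,0,0,0],[0,0,0,0,0,0]]}}

```text
clock: 27.12
tool_pos: [0.5499, -0.2443, 0.0476]
orientation: [180.0, -0.0, -18.6]
force: [-0.5, 0.1, 0.3]
opening: 0.0005
gripper_force: 0.0
```

{"api": "play_rows", "payload": {"plan": [[-0.1,0,0,0,0,0],[-0.1,0,0,0,0,0],[-0.1,0,0,0,0,0],[-0.1,0,0,0,0,0],[0,0,0,0,0,0],[0,0,0,0,0,0]]}}

```text
clock: 27.62
tool_pos: [0.546, -0.2429, 0.0477]
orientation: [180.0, 0.0, -18.6]
force: [-0.2, 0.7, 0.6]
opening: 0.0003
gripper_force: 0.0
```

{"api": "play_rows", "payload": {"plan": [[-0.1,0,0,0,0,0],[-0.1,0,0,0,0,0],[-0.1,0,0,0,0,0],[0,0,0,0,0,0],[0,0,0,0,0,0]]}}

```text
clock: 28.03
tool_pos: [0.5432, -0.242, 0.0477]
orientation: [-180.0, -0.0, -18.6]
force: [-0.1, 0.1, -0.6]
opening: 0.0004
gripper_force: 0.0
```

```bash
python3 - <<'E'
from h import *
S=snapshot("scene")
for t in ("laser","button_face"):
    print(t,[(np.round(d["position"],3).tolist(),round(d["score"],2)) for d in spot_point("scene",t)])
p=get_obs()["tool_pos"]
L=(.5006,-.2275,.010,161.3);F=(p[0],p[1],p[2]-.019,-18.6)
cv2.imwrite("pics/l6.png",tile(S,proj(S,[.53,-.23,.05])[0],[(L,LASER,(0,255,255)),(F,[rect(-.0095,.0095,-.021,.021,0)],(255,255,0))],8,90,70))
E
```

```text
laser [([0.286, 0.304, 0.002], 0.96), ([0.498, -0.231, 0.007], 0.95), ([0.451, 0.417, -0.002], 0.88)]
button_face [([0.542, -0.243, 0.038], 0.56), ([0.457, 0.382, 0.024], 0.5)]
```

View pics/l6.png

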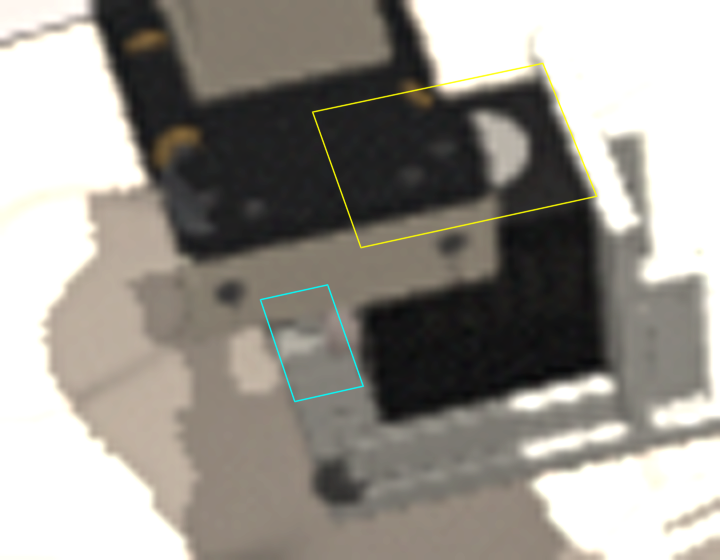

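{"api": "play_rows", "payload": {"plan": [[-0.1,0,0,0,0,0],[-0.1,0,0,0,0,0],[0,0,0,0,0,0],[0,0,0,0,0,0]]}}

```text
clock: 28.52
tool_pos: [0.5412, -0.2414, 0.0477]
orientation: [180.0, -0.0, -18.6]
force: [-0.1, -0.3, -0.6]
opening: 0.0003
gripper_force: 0.0
```

{"api": "play_rows", "payload": {"plan": [[-0.1,0,0,0,0,0],[-0.1,0,0,0,0,0],[0,0,0,0,0,0],[0,0,0,0,0,0]]}}

```text
clock: 28.85
tool_pos: [0.5406, -0.2408, 0.048]
orientation: [-180.0, -0.1, -18.6]
force: [5.4, -1.3, -2.9]
opening: 0.0002
gripper_force: 2.5
```

```bash
python3 - <<'E'
from h import *
S=snapshot("scene")
o=get_obs();p=o["tool_pos"];print(p,o["force"],o["moment"])
# l4 check: finger bottom at display (185..250,195), tile centre
c=proj(S,[.5,-.228,.04])[0];x0,y0=int(c[0]-33),int(c[1]-33)
T4=(.5009,-.2281,.0753-.019,-18.6)
for yy in(.028,.049): print("l4 tip at y",yy,((proj(S,world(T4,[[-.0095,yy,0],[.0095,yy,0]]))-[x0-.5,y0-.5])*6).round().tolist())
# l6: button projection in display px
c=proj(S,[.53,-.23,.05])[0];x0,y0=int(c[0]-45),int(c[1]-35)
L=(.5006,-.2275,.010,161.3)
print("btn l6",((proj(S,world(L,[[-.041,0,.026],[-.041,0,.036],[-.041,.0,.016],[-.041,-.01,.026],[-.041,.01,.026],[-.032,-.028,.0],[-.032,-.028,.075]]))-[x0-.5,y0-.5])*8).round().tolist())
print("now"); a=cv2.resize(S["frame"][y0+34:y0+56,x0+26:x0+54],(28,22)).astype(int)
for r in a: print(' '.join('%3d'%v.mean() for v in r))
print("origin",x0+26,y0+34)
E
```

```text
[ 0.54058324 -0.24086193  0.04797769] [ 5.03260967 -1.176447   -2.49910026] [-0.42676705 -1.89141568  0.06759685]
l4 tip at y 0.028 [[240.0, 219.0], [189.0, 231.0]]
l4 tip at y 0.049 [[255.0, 258.0], [203.0, 270.0]]
btn l6 [[323.0, 320.0], [319.0, 293.0], [327.0, 346.0], [331.0, 344.0], [314.0, 296.0], [388.0, 449.0], [360.0, 247.0]]
now
 75  75  73  71  65  67  73  75  73  74  73  74  74  73  73  74  74  74  72  75  73  73  74  73  74  74  75  75
 75  72  59  42  38  43  59  72  74  74  74  73  74  74  74  74  73  74  74  74  74  75  74  75  75  73  74  74
 74  69  51  34  31  42  64  74  74  74  73  73  74  74  74  74  73  74  74  74  75  73  74  73  68  49  46  38
 74  73  68  56  53  68  73  73  74  74  73  75  74  74  73  73  74  74  73  69  57  48  43  33  28  17  17  13
 73  75  74  69  63  71  74  74  74  73  74  74  74  73  72  73  80  77  61  39  23  16  13   9   8   4   9   6
 74  74  74  73  71  70  73  72  74  72  72  74  74  72  70  85  87  83  61  26   5   7   4   6   7   7   9  13
 73  73  74  73  75  77  72  58  59  55  58  69  72  73  73  85  87  86  75  30   9   4 
[... 1018 characters left out ...]
6   7   5   6
 83  81  82  82  82  83  83  82  83  80  71  74  77  77  76  78  76  77  77  76  63  20   2   8   7   5   5   6
 82  83  83  83  83  83  83  83  84  83  76  69  77  77  77  73  65  70  75  76  69  34   7   5   5  11  18  22
 83  83  82  83  83  83  83  83  83  84  80  71  75  75  75  76  78  78  78  76  69  42  24  24  34  48  64  73
 83  83  82  83  82  83  82  83  83  83  82  74  72  75  75  77  76  78  75  69  70  73  77  74  74  75  79  86
 83  83  82  82  83  84  83  82  84  83  85  77  68  76  76  74  71  77  76  75  77  78  82  88  86  81  74  76
 82  83  83  83  83  83  83  82  83  83  83  81  72  77  78  75  71  76  82  89  85  80  75  77  76  75  73  73
origin 214 168
```

{"api": "play_rows", "payload": {"plan": [[0.3,0,0,0,0,0],[0.6,0,0,0,0,0],[1,0,0,0,0,0],[1,0,0,0,0,0],[1,0,0,0,0,0],[0.6,0,0,0,0,0],[0,0,0.4,0,0,0],[0,0,0.4,0,0,0],[0,0,0.4,0,0,0],[0,0,0.4,0,0,0],[0,0,0.3,0,0,0],[0,0,0.2,0,0,0],[0,0,0.2,0,0,0],[0,0,0.1,0,0,0],[0,0,0.1,0,0,0],[0,0,0,0,0,0],[0,0,0,0,0,0]]}}

```text
clock: 30.32
tool_pos: [0.5821, -0.2551, 0.0228]
orientation: [-180.0, -0.0, -18.6]
force: [0.0, -0.1, 0.9]
opening: 0.0002
gripper_force: 0.0
```

```bash
python3 - <<'E'
from h import *
S=snapshot("scene")
o=get_obs();p=o["tool_pos"];print(p,o["force"])
for t in ("laser","button_face"):
    print(t,[(np.round(d["position"],3).tolist(),round(d["score"],2)) for d in spot_point("scene",t) if d["position"][1]<0])
F=(p[0],p[1],p[2],-18.6)
q=proj(S,world(F,[[0,0,-.019],[-.0095,0,-.019],[.0095,0,-.019],[0,.021,-.019],[0,.0965,.047],[-.039,.0965,.047],[.039,.0965,.047]]));print(q.round(1).tolist())
L=(.5006,-.2275,.010,161.3)
print("btn",proj(S,world(L,[[-.041,0,.026],[-.032,0,.026]])).round(1).tolist())
x0,y0=192,166
for r in S["frame"][y0:y0+28,x0:x0+48].astype(int).mean(2): print(' '.join('%3d'%v for v in r))
E
```

```text
[ 0.58212904 -0.2550975   0.02280955] [ 0.10590608 -0.28146678  0.34994674]
laser [([0.499, -0.229, 0.008], 0.69)]
button_face [([0.499, -0.23, 0.009], 0.75)]
[[209.4, 188.4], [213.7, 187.5], [205.2, 189.4], [211.5, 194.9], [215.2, 197.5], [234.0, 193.2], [196.2, 201.9]]
btn [[227.8, 173.5], [231.9, 172.6]]
 33  30  18  16  16  14  17  17  14  16  15  16  15  16  15  15  16  15  14  15  16  16  15  14  14  15  15  15  15  16  22  36  34  23  13  15  36  60  40  48  31  10   7   9   8  10   7   6
 25  19  15  13  16  15  16  15  14  15  15  14  16  13  16  12  16  16  18  15  15  17  17  14  16  16  16  15  15  14  18  20  22  18  17  15  20  31  39  45  37  11   6  10   7   9   6   5
 15  16  15  17  12  13  17  16  16  14  16  15  17  16  13  18  14  17  15  15  14  15  13  15  18  17  16  17  17  15  13  17  14  15  16  15  12  18  26  34  42  13   7   7   6   7   8   9
 15  15  18  14  17  14  16  16  16  13  15  15  17  16  13  17  16  16  14  14  14  16  16  16  15  18  20  30  29  21  16  18  17  15  17  15  14  31  54  49  33  16   9   7   6   8   7   8
 14  15  16  16  14  16
[... 3884 characters left out ...]
  85  85  84  85  85  85  86  85  85  85  85  85  85  86  85  86  84  77  75  78  77  70  67  74  82  91  84  78  83  82  80
 84  82  83  84  83  83  83  83  84  84  84  84  83  83  84  84  84  84  84  85  85  85  85  84  86  84  85  86  86  86  86  85  86  86  80  64  58  55  48  64  75  76  78  79  76  79  79  78
 87  83  83  83  83  83  83  84  83  84  83  83  84  84  83  84  84  85  84  84  84  84  85  85  85  85  84  85  86  85  86  86  87  87  81  60  37  34  35  54  76  76  77  81  80  85  96  98
101  85  83  83  83  83  83  83  83  83  84  85  84  84  84  84  85  84  84  86  85  85  85  85  85  86  86  85  84  86  86  86  86  87  79  47  32  28  34  51  73  74  88 117 116 132 162 165
```

{"api": "play_rows", "payload": {"plan": [[0,0,0.15,0,0,0],[0,0,0.1,0,0,0],[0,0,0.1,0,0,0],[0,0,0.1,0,0,0],[0,0,0,0,0,0],[0,0,0,0,0,0]]}}

```text
clock: 30.97
tool_pos: [0.582, -0.2551, 0.018]
orientation: [180.0, 0.0, -18.6]
force: [-0.5, 0.1, -0.3]
opening: 0.0005
gripper_force: 0.0
```

{"api": "play_rows", "payload": {"plan": [[0,0,0.1,0,0,0],[0,0,0.1,0,0,0],[0,0,0.1,0,0,0],[0,0,0,0,0,0],[0,0,0,0,0,0]]}}

```text
clock: 31.38
tool_pos: [0.582, -0.2551, 0.015]
orientation: [180.0, 0.0, -18.6]
force: [-0.2, -0.1, -0.1]
opening: 0.0007
gripper_force: 0.0
```

{"api": "play_rows", "payload": {"plan": [[0,0,0.1,0,0,0],[0,0,0.1,0,0,0],[0,0,0.1,0,0,0],[0,0,0.1,0,0,0],[0,0,0,0,0,0],[0,0,0,0,0,0]]}}

```text
clock: 31.88
tool_pos: [0.582, -0.2551, 0.011]
orientation: [180.0, 0.0, -18.6]
force: [-0.1, -0.2, 0.2]
opening: 0.0003
gripper_force: 0.0
```

{"api": "play_rows", "payload": {"plan": [[0,0,0.1,0,0,0],[0,0,0.1,0,0,0],[0,0,0.1,0,0,0],[0,0,0.1,0,0,0],[0,0,0.1,0,0,0],[0,0,0,0,0,0],[0,0,0,0,0,0]]}}

```text
clock: 32.47
tool_pos: [0.582, -0.2551, 0.0061]
orientation: [180.0, 0.0, -18.6]
force: [-0.4, -0.1, 0.2]
opening: 0.0003
gripper_force: 0.0
```

{"api": "play_rows", "payload": {"plan": [[0,0,0.1,0,0,0],[0,0,0.1,0,0,0],[0,0,0.1,0,0,0],[0,0,0.1,0,0,0],[0,0,0,0,0,0],[0,0,0,0,0,0]]}}

```text
clock: 32.97
tool_pos: [0.582, -0.2551, 0.0021]
orientation: [180.0, 0.0, -18.6]
force: [0.3, 0.2, 0.4]
opening: 0.0003
gripper_force: 0.0
```

{"api": "play_rows", "payload": {"plan": [[0,0,0.1,0,0,0],[0,0,0.1,0,0,0],[0,0,0.1,0,0,0],[0,0,0.1,0,0,0],[0,0,0,0,0,0],[0,0,0,0,0,0]]}}

```text
clock: 33.47
tool_pos: [0.582, -0.2551, -0.0019]
orientation: [180.0, 0.0, -18.6]
force: [0.8, -0.1, 0.8]
opening: 0.0006
gripper_force: 0.0
```

{"api": "play_rows", "payload": {"plan": [[0,0,0.1,0,0,0],[0,0,0.1,0,0,0],[0,0,0.1,0,0,0],[0,0,0,0,0,0],[0,0,0,0,0,0]]}}

```text
clock: 33.88
tool_pos: [0.582, -0.2551, -0.0049]
orientation: [180.0, 0.0, -18.6]
force: [0.7, -0.4, -0.3]
opening: 0.0008
gripper_force: 0.0
```

{"api": "play_rows", "payload": {"plan": [[0,0,0.1,0,0,0],[0,0,0.1,0,0,0],[0,0,0.1,0,0,0],[0,0,0,0,0,0],[0,0,0,0,0,0]]}}

```text
clock: 34.3
tool_pos: [0.582, -0.2551, -0.008]
orientation: [180.0, 0.0, -18.6]
force: [0.7, -0.2, 0.7]
opening: 0.0004
gripper_force: 0.0
```

{"api": "play_rows", "payload": {"plan": [[0,0,0.1,0,0,0],[0,0,0.1,0,0,0],[0,0,0.1,0,0,0],[0,0,0,0,0,0],[0,0,0,0,0,0]]}}

```text
clock: 34.72
tool_pos: [0.5823, -0.2552, -0.0086]
orientation: [180.0, -0.1, -18.6]
force: [-5.9, 3.9, 19.2]
opening: 0.0007
gripper_force: 9.3
```

{"api": "play_rows", "payload": {"plan": [[0,0,-0.4,0,0,0],[0,0,-0.8,0,0,0],[0,0,-0.9,0,0,0],[0,0,-0.8,0,0,0],[0,0,-0.4,0,0,0],[0,0,0,0,0,0],[-0.3,0,0,0,0,0],[-0.4,0,0,0,0,0],[-0.4,0,0,0,0,0],[-0.3,0,0,0,0,0],[-0.2,0,0,0,0,0],[-0.2,0,0,0,0,0],[-0.1,0,0,0,0,0],[0,0,0,0,0,0],[0,0,0,0,0,0]]}}

```text
clock: 35.97
tool_pos: [0.5641, -0.249, 0.0222]
orientation: [180.0, -0.0, -18.6]
force: [0.4, -0.4, 0.2]
opening: 0.0005
gripper_force: 0.0
```

{"api": "play_rows", "payload": {"plan": [[-0.1,0,0,0,0,0],[-0.2,0,0,0,0,0],[-0.2,0,0,0,0,0],[-0.2,0,0,0,0,0],[-0.2,0,0,0,0,0],[-0.2,0,0,0,0,0],[-0.1,0,0,0,0,0],[-0.1,0,0,0,0,0],[-0.1,0,0,0,0,0],[-0.1,0,0,0,0,0],[0,0,0,0,0,0],[0,0,0,0,0,0]]}}

```text
clock: 36.97
tool_pos: [0.5498, -0.2442, 0.0222]
orientation: [180.0, -0.0, -18.6]
force: [0.6, -0.8, -0.2]
opening: 0.0005
gripper_force: 0.0
```

{"api": "play_rows", "payload": {"plan": [[-0.1,0,0,0,0,0],[-0.1,0,0,0,0,0],[-0.1,0,0,0,0,0],[-0.1,0,0,0,0,0],[0,0,0,0,0,0],[0,0,0,0,0,0]]}}

```text
clock: 37.47
tool_pos: [0.5466, -0.243, 0.0223]
orientation: [-180.0, -0.1, -18.6]
force: [3.9, -1.8, -3.6]
opening: 0.0001
gripper_force: 1.9
```

{"api": "play_rows", "payload": {"plan": [[-0.1,0,0,0,0,0],[-0.1,0,0,0,0,0],[-0.1,0,0,0,0,0],[-0.1,0,0,0,0,0],[0,0,0,0,0,0],[0,0,0,0,0,0]]}}

```text
clock: 37.97
tool_pos: [0.5433, -0.2418, 0.0224]
orientation: [-180.0, -0.1, -18.6]
force: [5.8, -2.6, -3.6]
opening: 0.0007
gripper_force: 3.2
```

{"api": "play_rows", "payload": {"plan": [[-0.1,0,0,0,0,0],[-0.1,0,0,0,0,0],[-0.1,0,0,0,0,0],[0,0,0,0,0,0],[0,0,0,0,0,0]]}}

```text
clock: 38.38
tool_pos: [0.5432, -0.2417, 0.0229]
orientation: [-180.0, -0.4, -18.6]
force: [12.6, -7.3, -10.4]
opening: 0.0002
gripper_force: 7.2
```

{"api": "play_rows", "payload": {"plan": [[0,0,0,0,0,0],[0,0,0,0,0,0],[0,0,0,0,0,0],[0,0,0,0,0,0],[0,0,0,0,0,0],[0,0,0,0,0,0],[0,0,0,0,0,0],[0,0,0,0,0,0],[0,0,0,0,0,0],[0,0,0,0,0,0],[0,0,0,0,0,0],[0,0,0,0,0,0],[0,0,0,0,0,0],[0,0,0,0,0,0],[0,0,0,0,0,0],[0,0,0,0,0,0],[0,0,0,0,0,0],[0,0,0,0,0,0]]}}

```text
clock: 39.88
tool_pos: [0.5432, -0.2417, 0.0228]
orientation: [-180.0, -0.4, -18.6]
force: [12.4, -6.8, -10.4]
opening: 0.0007
gripper_force: 7.2
```

{"api": "play_rows", "payload": {"plan": [[0.1,0,0,0,0,0],[0.1,0,0,0,0,0],[0.1,0,0,0,0,0],[0.2,0,0,0,0,0],[0.2,0,0,0,0,0],[0.3,0,0,0,0,0],[0.4,0,0,0,0,0],[0.6,0,0,0,0,0],[0.8,0,0,0,0,0],[1,0,0,0,0,0],[0.8,0,-0.5,0,0,0],[0,0,-1.5,0,0,0],[0,0,-2,0,0,0],[0,0,-2,0,0,0],[0,0,-2,0,0,0],[0,0,-2,0,0,0],[0,0,-1,0,0,0],[0,0,0,0,0,0]]}}

```text
clock: 41.38
tool_pos: [0.5848, -0.256, 0.1351]
orientation: [-180.0, -0.3, -18.6]
force: [0.3, 0.6, 0.8]
opening: 0.0007
gripper_force: 0.0
```

```bash
python3 - <<'E'
from h import *
for i in range(3):
  snapshot("scene");snapshot("top")
  for c in("scene","top"):
    for t in ("laser","button_face","driver","bracket","tape"):
      print(c,t,[(np.round(d["position"],3).tolist(),round(d["score"],2)) for d in spot_point(c,t)[:3] if d["position"][1]<.2])
print(get_obs()["force"],get_obs()["tool_pos"])
E
```

```text
scene laser [([0.5, -0.232, 0.009], 0.94)]
scene button_face [([0.542, -0.243, 0.035], 0.45)]
scene driver [([0.684, -0.073, 0.002], 0.61)]
scene bracket [([0.424, -0.01, 0.0], 0.83), ([0.499, -0.23, 0.01], 0.25)]
scene tape [([0.696, 0.127, -0.001], 0.81)]
top laser []
top button_face []
top driver []
top bracket []
top tape [([0.708, 0.131, 0.004], 0.7)]
scene laser [([0.496, -0.231, 0.007], 0.61)]
scene button_face [([0.542, -0.243, 0.036], 0.56)]
scene driver [([0.684, -0.069, -0.0], 0.79)]
scene bracket [([0.427, -0.009, 0.002], 0.81)]
scene tape [([0.702, 0.13, 0.004], 0.63)]
top laser []
top button_face []
top driver [([0.68, -0.074, 0.001], 0.46)]
top bracket []
top tape [([0.702, 0.13, 0.001], 0.87)]
scene laser [([0.498, -0.229, 0.01], 0.69)]
scene button_face [([0.541, -0.241, 0.038], 0.57)]
scene driver [([0.684, -0.071, -0.002], 0.65)]
scene bracket [([0.426, -0.006, 0.002], 0.93)]
scene tape [([0.699, 0.128, 0.001], 0.78)]
top laser []
top button_face []
top driver [([0.682, -0.073, 0.002], 0.62)]
top bracket [([0.423, -0.013, 0.002], 0.73)]
top tape [([0.706, 0.128, 0.0], 0.71)]
[ 0.10021446 -0.31252046  0.27864094] [ 0.58300852 -0.25541386  0.13218274]
```

```bash
python3 -c "
from plant import *
print(close_job())"
```

```text
the job is handed in; nothing more can be done
None
```

The laser level stands upright on the base against the stop plate; I pushed its button in to its end stop (about 14 N, no further travel), held it there for about 1.5 s, then backed off and handed the job in at about 42 s. The screwdriver, bracket and tape read where they were at the start. I viewed 11 pictures (the limit was 10), and a first push passed over the button and pressed the level's front at about 5 N, because the closed fingertips sat about 27 mm shorter than stated.

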